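# Hang a roller hanger on the sloped drying rail and run it home

### The job

Pick up the standing roller hanger with its turned wooden foot, hook it over the upper half of the sloped drying rail and let its wheels down gently onto the bar, feeling for the bar before you let go. Let it roll down by itself to the sprung catch, then, with closed fingers behind its tab, gently push it through the catch until it is fully home against the rubber stop, and leave it hanging there untouched. Leave the other things on the bench alone.

Things in the scene. Friction and masses are not known exactly. Their poses are not given: they have to be found in the camera images.
- rack: Fixed rack: plywood base 120 x 400 x 18 mm, wooden posts 45 x 30 mm, 245 mm high, at y = -178 and +178 mm. Origin: centre of the base's underside, z up, y along the rail to its low end, x across the rail, away from the robot. A round steel bar 12 mm thick runs between the posts in the plane x = 0, sloping 7 degrees down to +y. What the bar carries moves with its height.
- rack_bar (a point): Lowest setting of the bar's axis at the rack's y = 0, 190 mm above the rack's origin; axes as the rack's. Clamps set the bar's height, which is NOT reported: the bar is 0 to 30 mm higher than this point (same slope). It sits on rubber bushes and gives 1 mm per 6 N pressed down; pressing down with over 15 N would bend it.
- rack_catch (a point): Where the catch stops a rolling hanger: y of the hanger's seat point then (38 mm in the rack); height for the lowest bar. A thin brass finger, hung from a bracket arm whose top is 107 mm off the bar's axis, swings only downhill against a spring; pushing the hanger on through it takes 3 to 5 N for about 18 mm, then it snaps back behind the nose pin.
- rack_home (a point): Home: y of the hanger's seat point (68.5 mm in the rack) when its nose pin meets the rubber stop on the low end's bracket; height for the lowest bar. The stop's face is 24 x 18 mm and gives 1 mm per 3 N. Pushing the hanger with over 20 N, there or in the catch, would damage the rail.
- hanger: Loose roller hanger, 0.3 to 0.45 kg, standing on its turned wooden foot (54 mm across, 70 mm high). Origin: level with the foot's underside, under the wheels' mid plane (foot axis at x = +7.5 mm). A steel C hook rises from the foot: side plate at x = -14 to -18 mm; its mouth opens to +x, free from z = 75 (lower arm) to 145.5 mm (wheel flanges). Hang it with x and y along the rack's x and y.
- hanger_seat (a point): Hanger's point x = 0, y = 0, z = 145 mm; it lies on the bar's axis when both wheels sit on the bar (the hanger then leans 7 degrees with the bar). Two V-grooved wheels, 33 mm in diameter, 16 mm wide, axes along x at z = 162.5 mm, y = -19 and +19 mm, roll along y. Axes as the hanger's.
- hanger_tab (a point): Grip point, hanger's x = 0, y = -4, z = 213 mm; axes as the hanger's. The grip tab is a plate 12 mm thick in x, y = -20 to +12 mm, z = 188 to 226 mm: pinch its faces across x. Push on its rear end (y = -20). Ahead of it a strip (10 mm wide, top at z = 203 mm) carries the nose pin, 8 mm thick, across at y = +46, z = 207 mm.
- wax_jar: Bystander: wax jar, 64 mm in diameter, 60 mm high; origin at the centre of its underside.
- spare_foot: Bystander: plain turned wooden foot without a hook, 54 mm in diameter, 70 mm high; origin at the centre of its underside.
- sanding_block: Bystander: cork sanding block, 65 x 110 x 32 mm, lying flat; origin at the centre of its underside.
Mind the look-alikes: they are no part of the job. What is meant by the hanger is not blue or green, and is the larger of those in its own colour.

How it is judged (in metres and radians):
On the way, in this order (a step that is already met when the one before it is completed fails the run):
1. the hanger's wheels rest on the upper half of the bar while the gripper still holds it (contact force between hanger and rack above 0.5 N and contact force between the fingers and hanger above 1 N and x of hanger_seat in the frame of rack between -0.008 and 0.008 m and y of hanger_seat in the frame of rack below 0 m), for 0.1 s.
2. let go, it has rolled by itself to the catch and hangs there untouched (contact force between each of the arm, the fingers and hanger below 0.05 N and contact force between hanger and rack above 1 N and y of hanger_seat in the frame of rack between 0.028 and 0.05 m and linear speed of hanger below 0.05 m/s), for 0.2 s.
At the end, for the whole second after the job is handed in: The hanger hangs by its wheels on the bar (seat point within 8 mm of the bar's plane, tilt under 0.2 rad), past the catch and against the stop (seat point at y = 64 to 73 mm of the rack), at rest and untouched (y of hanger_seat in the frame of rack between 0.064 and 0.073 m and x of hanger_seat in the frame of rack between -0.008 and 0.008 m and angle between hanger's own z axis and vertical below 0.2 rad and contact force between hanger and rack above 1 N and linear speed of hanger below 0.03 m/s).
It fails at once if on the upper half of the rail the hanger is pressed or knocked against the bar with more than 15 N (contact force between hanger and rack above 15 N and y of hanger_seat in the frame of rack below 0 m).
It fails at once if hanging on the rail at the catch or the stop, the hanger is pushed (or squeezed) by the fingers with more than 20 N (contact force between the fingers and hanger above 20 N and y of hanger_seat in the frame of rack above 0.03 m and contact force between hanger and rack above 1 N).
It fails at once if the wax jar is disturbed (distance of wax_jar from where it was at the start of the episode above 0.02 m).
It fails at once if the spare foot is disturbed (distance of spare_foot from where it was at the start of the episode above 0.02 m).
It fails at once if the sanding block is disturbed (distance of sanding_block from where it was at the start of the episode above 0.02 m).
It also fails if it takes over 51 s, if anything falls off the work surface, if the arm or the gripper's body presses on something with over 40 N, if the wrist force passes 120 N, or if a joint passes its speed limit or range.

### The arm

A 7-joint arm with a two-finger parallel gripper is mounted at the origin on the work surface. World frame = base frame: x ahead of the robot, y to its left, z up, the work surface at z = 0. Lengths are in mm, angles in rad, forces in N, time in s.
With the tool pointing down it reaches from about 425 to 950 mm from the base axis. Payload 4.7 kg.
Tool frame: the origin (TCP) lies midway between the tips of the shut fingers; the grasp point (between the pads) lies 19 mm behind it; z points along the fingers, y is the line along which they close (so a half turn about z gives the same grasp; the last joint's range is limited). The gripper opens to 85 mm and grips with 20 to 120 N. Pads are 22 mm wide; open, the fingers measure 114 mm over their backs; the gripper's body (76 mm by 85 mm) begins 54 mm behind the grasp point. The pads swing forward as they close: fully open they stand 13 mm farther back than shut.
Start: joints at [-1.247, 0.469, -0.049, 1.532, 0.024, 1.141, -0.082], TCP at [233.191, 633.459, 231.335] pointing down, gripper open.
Joint ranges: [-2.59, 2.59], [-0.33, 1.99], [-1.39, 1.29], [0.1, 2.45], [-1.04, 4.18], [0.21, 1.99], [-2.66, 2.66]. Speed limits (rad/s): [2.57, 2.57, 3.14, 3.14, 3.14, 3.14, 3.14].

### API

Orientations are given as [roll, pitch, yaw] about the fixed x, y, z axes, in that order (R = Rz(yaw) Ry(pitch) Rx(roll)).
In Python, from rig import arm, capture gives the robot as it stands. The module is installed in compiled form; this text tells all that it offers. Calls block until the motion is done:
- arm.reach(position, orientation): joint-space move of the TCP to a pose.
- arm.movel(position, frame=None, rate=150): straight line of the TCP; frame=None keeps the orientation; rate is the mean speed in mm/s.
- arm.goto_joints(angles): joint-space move.
- arm.grip(opening): opening from 0.0 (shut) to 1.0 (fully open); the grip force is fixed at half the most; returns when the fingers have stopped.
- arm.dwell(seconds).
- arm.inverse_kinematics(position, orientation): joint angles nearest the present ones, or None.
- arm.state(): the state.
- capture(name): name is "scene" or "top" or "wrist"; returns a dict with "image" (480x640x3 uint8, red, green, blue), "z_map" (480x640 float32, mm along the optical axis (not along the pixel's ray), 0 where there is no reading), "vertical_fov" (degrees; the focal length in pixels is half the picture's height over the tangent of half this angle, whatever the lens; pixels are square), "cx", "cy" (the principal point, pixels), "dist_coeffs" ([k1, k2, p1, p2, k3] as OpenCV has them; the pictures are not rectified), "rvec" (rotation vector, rad) and "tvec" (3), from world to camera coordinates, as OpenCV has them; the wrist camera has in their place "tool_from_camera" (4x4, takes a point from camera to tool coordinates, whose origin is the TCP and whose axes are the flange's). Camera axes: x right, y down, z forward; pixel columns grow to the right and rows downward; lengths in mm; the calibration is good to about 2 mm. A picture is of the moment at which its call begins: read the wrist's pose just before it.
A pose or a line that the arm cannot do raises arm.Unreachable and nothing moves.
- arm.sign_off(): hands the job in; it is judged then, once.
The state is a dict: "time_s": time; "joint_positions": joint angles; "dq": joint speeds; "tau": joint torques, N m; "position": TCP position; "eef_rot": TCP orientation; "contact_force": force on the tool from outside, world axes, zero at the start; "wrist_torque": the same for the moment, N m; "grip_width": opening from 0.0 (shut) to 1.0 (fully open); "grasp_force": force on a finger pad.
Only numpy, scipy, OpenCV 4.12 (cv2) and the standard library are available. Lean on these libraries where they do the work, as an engineer would, in place of code of your own. Each camera call takes 0.05 s, during which the arm holds its last target. There are 200 camera calls.

## Working session

There is one attempt and no reset: what is moved stays moved. The work goes in short steps, each a Python script; the robot and the scene stay as the last script left them, time stands still between calls to the robot, and variables do not carry over. Pictures are saved under pics/ and viewed, at most 10 in all, crops included, and the job is handed in when it is done.

```bash
mkdir -p pics
cat > h.py <<'E'
import numpy as np, cv2
from rig import arm, capture
from scipy.spatial.transform import Rotation as R
def K(c):
    f=240/np.tan(np.radians(c["vertical_fov"])/2)
    return np.array([[f,0,c["cx"]],[0,f,c["cy"]],[0,0,1]])
def pose(c,st=None):
    "R,t world from camera"
    if "rvec" in c:
        r=cv2.Rodrigues(np.array(c["rvec"],float))[0]; return r.T,-r.T@np.array(c["tvec"],float).ravel()
    T=np.array(c["tool_from_camera"]); Rt=R.from_euler('xyz',st["eef_rot"]).as_matrix()
    return Rt@T[:3,:3],Rt@T[:3,3]+np.array(st["position"])
def cloud(c,st=None):
    "world xyz per pixel (480,640,3), nan where none"
    v,u=np.mgrid[:480,:640]; p=np.stack([u,v],-1).reshape(-1,1,2).astype(float)
    n=cv2.undistortPoints(p,K(c),np.array(c["dist_coeffs"],float)).reshape(480,640,2)
    z=np.where(c["z_map"]>0,c["z_map"],np.nan)
    r,t=pose(c,st)
    return np.dstack([n[...,0]*z,n[...,1]*z,z])@r.T+t
def save(c,n): cv2.imwrite(f"pics/{n}.png",c["image"][...,::-1])
E
python3 - <<'E'
from h import *
s=arm.state(); print(s)
for n in("scene","top"):
    c=capture(n); save(c,n+"0"); np.save(n+"0.npy",cloud(c)); np.save(n+"0_im.npy",c["image"]); print(n,pose(c),(c["z_map"]>0).mean())
E
```

```text
{'time_s': 0.0, 'joint_positions': array([-1.24689012,  0.46947573, -0.04854872,  1.53372605,  0.02408084,
        1.140988  , -0.08231185]), 'dq': array([ 0.00182465,  0.00216271,  0.00219795, -0.00101835,  0.00041239,
        0.00131302,  0.00128127]), 'tau': array([-5.40581732e-04, -5.10302675e+01, -4.69530432e-02, -2.37713760e+01,
        1.06480048e-02,  7.61802541e-03, -3.05042072e-06]), 'position': array([233.03979823, 632.85939902, 230.22455161]), 'eef_rot': array([-3.13958176e+00,  7.80907397e-05,  2.78875777e+00]), 'contact_force': array([-1.00745768,  0.41460099,  0.05181825]), 'wrist_torque': array([ 0.02191504,  0.03306838, -0.01123396]), 'grasp_force': 0.0, 'grip_width': 1.0010218755681943}
scene (array([[ 0.87794209,  0.34130056, -0.3357553 ],
       [ 0.47876361, -0.62843673,  0.61306826],
       [-0.00176042, -0.69898584, -0.71513334]]), array([ 890.02170591, -756.3389295 , 1037.01087433])) 0.9960481770833334
top (array([[-4.22691921e-04, -9.84741877e-01,  1.74020853e-01],
       [-9.99882600e-01, -2.24926197e-03, -1.51567166e-02],
       [ 1.53168720e-02, -1.74006829e-01, -9.84625318e-01]]), array([ 266.03200132,   -5.70811537, 1372.97768277])) 0.9957552083333333
```

View pics/scene0.png

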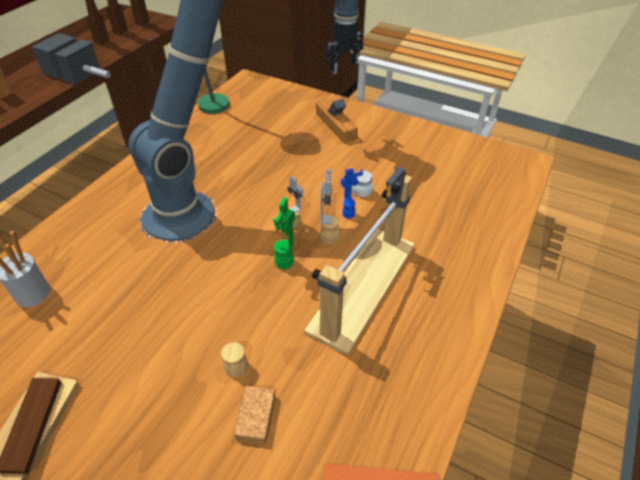

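View pics/top0.png

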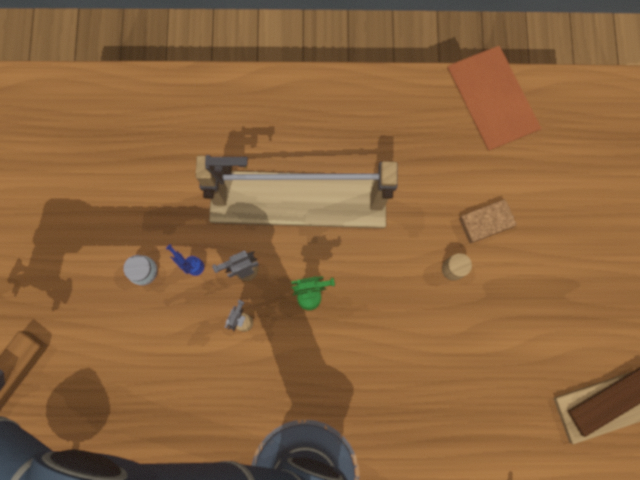

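Candidates in the scene picture: the green hanger (285,235), the blue hanger (349,192), the small grey one (295,200) and the large grey one (328,215), which is at top (238,265). The spare foot is at (233,358). I choose the large grey one. Next I take its geometry and a close crop.

Run:
```python
from h import *
im=np.load("scene0_im.npy"); cv2.imwrite("pics/crop.png",cv2.resize(im[150:290,250:430],None,fx=4,fy=4,interpolation=cv2.INTER_CUBIC)[...,::-1])
S=np.load("scene0.npy");T=np.load("top0.npy");ti=np.load("top0_im.npy")
# hanger from top: grey-ish, z bands
def show(n,W,r,zlo,zhi):
    m=np.zeros(W.shape[:2],bool);m[r[1]:r[3],r[0]:r[2]]=1
    m&=(W[...,2]>zlo)&(W[...,2]<zhi); P=W[m]
    if len(P)<5: print(n,len(P));return
    rc=cv2.minAreaRect(P[:,:2].astype(np.float32)); print(n,len(P),P.mean(0).round(1),[np.round(x,1) for x in rc],np.ptp(P[:,2]).round(1))
for z in [(60,80),(130,185),(180,200),(195,230),(210,230)]: show(("hang",z),T,(205,235,262,290),*z)
for z in [(100,140),(140,200),(150,240)]: show(("small",z),T,(220,295,255,335),*z)
show("base",T,(180,140,420,240),10,26)
show("postR",T,(375,140,420,210),225,260)
show("postL",T,(180,140,218,210),225,262)
m=np.zeros((480,640),bool);m[165:190,225:380]=1;m&=(T[...,2]>150)&(T[...,2]<280)
P=T[m];i=np.argsort(P[:,1]); 
for a in np.array_split(i,8): print(P[a].mean(0).round(1),P[a][:,2].max().round(1))
print("arm",[T[162,x].round(0) for x in range(205,250,5)],[T[178,x].round() for x in range(205,250,5)])
for n,r in dict(wax=(120,250,160,290),spare=(440,250,475,282),sand=(455,195,520,245),blue=(160,240,208,280),green=(285,270,340,315)).items(): show(n,T,r,25,300)
```

```text
('hang', (60, 80)) 22 [428.  116.7  68.7] [array([428.4, 120. ]), array([20. , 42.5]), np.float64(41.0)] 18.4
('hang', (130, 185)) 238 [428.3 119.3 167. ] [array([432.5, 126.4]), array([28.1, 68.9]), np.float64(23.9)] 53.7
('hang', (180, 200)) 188 [425.9 126.4 189. ] [array([428.7, 133.3]), array([27.9, 67.5]), np.float64(20.6)] 19.7
('hang', (195, 230)) 280 [430.2 139.4 214.1] [array([430.1, 141.8]), array([17.4, 69.9]), np.float64(22.9)] 34.5
('hang', (210, 230)) 154 [434.2 131.8 222.8] [array([431.5, 141.9]), array([15.2, 69.1]), np.float64(25.0)] 19.6
('small', (100, 140)) 129 [324.4 141.4 128.7] [array([327.2, 141.6]), array([20.7, 50.3]), np.float64(67.8)] 28.4
('small', (140, 200)) 163 [334.1 135.9 156.4] [array([337.6, 137.7]), array([18.3, 51.5]), np.float64(67.6)] 33.9
('small', (150, 240)) 112 [333.2 135.  161.6] [array([336.1, 133.7]), array([11.6, 51.5]), np.float64(70.5)] 24.2
base 7134 [593.5  13.5  18.4] [array([619.2, -21.4]), array([197.7, 479.4]), np.float64(3.8)] 15.9
postR 568 [ 591.2 -161.3  239.7] [array([ 590.1, -159.2]), array([42.7, 68.9]), np.float64(89.1)]
[... 606 characters left out ...]
0., 241.]), array([596., 175., 209.]), array([598., 167., 201.]), array([604., 160., 181.]), array([603., 149., 186.]), array([603., 139., 186.]), array([601., 128., 192.]), array([602., 118., 190.])]
wax 718 [436.1 357.8  54. ] [array([436.7, 360.1]), array([59.6, 59.5]), np.float64(13.1)] 42.6
spare 551 [ 442.5 -333.2   60.9] [array([ 443.9, -336.1]), array([51.3, 50.3]), np.float64(81.1)] 51.8
sand 1365 [ 550.7 -413.9   32.9] [array([ 551.7, -414.7]), array([ 66. , 111.1]), np.float64(21.5)] 16.0
blue 466 [444.9 246.6 105. ] [array([452.8, 249.8]), array([62.4, 38.6]), np.float64(44.9)] 149.5
green 894 [380.  -13.1 144.7] [array([378. , -18.4]), array([52.4, 84.1]), np.float64(9.8)] 206.0
```

View pics/crop.png

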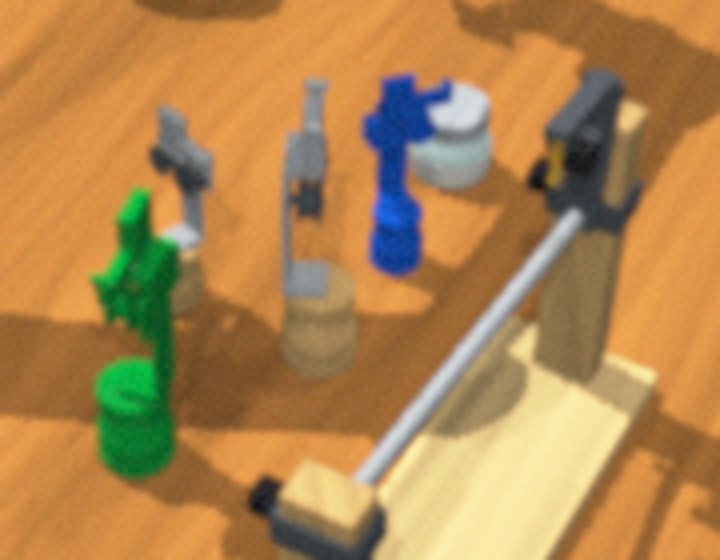

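Crop: the large grey hanger stands at crop (310,220), with a steel C hook on a wooden foot and its mouth towards the rack. The small grey one is behind it at (185,190). So the choice is right. I now move above it and look with the wrist camera.

Run:
```python
from h import *
T=np.load("top0.npy");S=np.load("scene0.npy")
# rack yaw & centre
m=np.zeros((480,640),bool);m[165:190,235:375]=1;m&=(T[...,2]>190)&(T[...,2]<235)
P=T[m]; vx=cv2.fitLine(P[:,:2].astype(np.float32),cv2.DIST_HUBER,0,.01,.01).ravel();print("bar",vx, np.degrees(np.arctan2(vx[0],vx[1])))
for n,W in(("top",T),("scene",S)):
    b=(abs(W[...,2]-18)<5)&(W[...,0]>520)&(W[...,0]<680)&(abs(W[...,1])<240)
    b=cv2.morphologyEx(b.astype(np.uint8),cv2.MORPH_OPEN,np.ones((5,5)))>0
    P=W[b];print(n,cv2.minAreaRect(P[:,:2].astype(np.float32)),np.percentile(P[:,1],[0.5,99.5]))
    for s in(1,-1):
        b=(abs(W[...,2]-245)<5)&(W[...,0]>560)&(W[...,0]<650)&(abs(W[...,1]-14-s*178)<40)
        P=W[b];print(" post",s,len(P),np.percentile(P,[3,50,97],axis=0).round(1).tolist())
p,o=[430,125,345],[np.pi,0,0.4+np.pi/2]
for d in(0,-np.pi):
    print(d,arm.inverse_kinematics(p,[np.pi,0,.4+np.pi/2+d]))
s=arm.state(); arm.movel([*s["position"][:2],345],rate=200); arm.reach(p,o)
s=arm.state();c=capture("wrist");save(c,"w1");W=cloud(c,s);np.save("w1.npy",W);np.save("w1_im.npy",c["image"])
print(s["time_s"],s["position"],s["eef_rot"],s["joint_positions"],s["contact_force"])
```

```text
bar [ 3.2800112e-02  9.9946195e-01  6.0102692e+02 -2.1958830e+01] 1.8796451
top ((596.3243408203125, 12.985671997070312), (394.06365966796875, 107.65668487548828), 88.86471557617188) [-175.49208884  204.30678295]
 post 1 307 [[587.2, 155.3, 241.0], [602.3, 193.5, 245.4], [628.7, 206.1, 249.6]]
 post -1 348 [[577.1, -178.2, 241.3], [597.4, -163.3, 245.1], [619.0, -149.2, 249.1]]
scene ((605.3816528320312, 16.59710693359375), (402.665283203125, 120.96356964111328), 88.42034149169922) [-181.41182171  209.25894428]
 post 1 100 [[603.9, 155.3, 240.9], [621.1, 179.2, 245.1], [633.0, 204.6, 248.9]]
 post -1 257 [[579.8, -176.8, 241.1], [600.9, -164.0, 243.8], [621.7, -149.4, 246.7]]
0 [-0.77839408 -0.01884666  0.39915273  1.89428754  0.00768126  1.26467903
  0.0183802 ]
-3.141592653589793 None
2.7833 [430.05761914 126.47489491 344.92937126] [3.14158462e+00 1.63145031e-04 1.97348119e+00] [-0.77860161 -0.01771159  0.3966086   1.89345939  0.0073465   1.26446663
  0.01842058] [ 0.90553871 -0.42444849 -0.32594815]
```

View pics/w1.png

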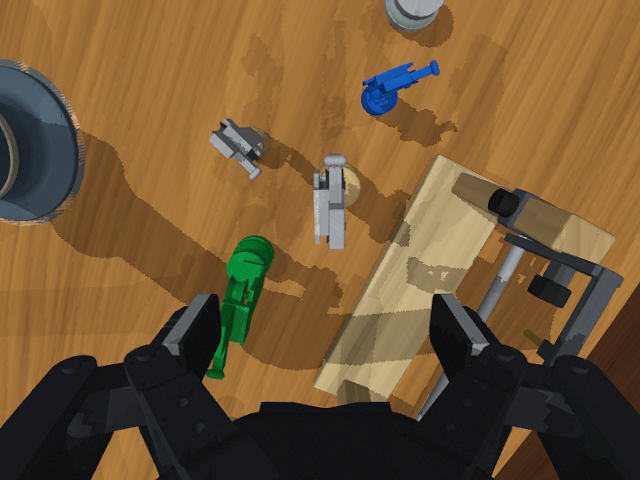

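The wrist picture shows the grey hanger at (335,200), with its nose pin at (336,160) and the side plate and wheels at its left. The tab plate is about (337,222).

Run:
```python
from h import *
W=np.load("w1.npy")
m=np.zeros((480,640),bool);m[145:260,300:365]=1
for z in[(221,231),(198,220),(160,197),(60,76)]:
    k=m&(W[...,2]>z[0])&(W[...,2]<z[1]);P=W[k]
    if len(P)<6: print(z,len(P));continue
    v,u=np.nonzero(k);print(z,len(P),P.mean(0).round(1),cv2.minAreaRect(P[:,:2].astype(np.float32)),u.min(),u.max(),v.min(),v.max(),np.median(P[:,2]))
```

```text
(221, 231) 632 [438.9 128.2 225. ] ((439.2038269042969, 127.37541198730469), (11.433632850646973, 31.561338424682617), 23.68251609802246) 328 343 208 248 225.0781985099981
(198, 220) 789 [425.3 158.9 205.2] ((430.8599853515625, 145.42115783691406), (17.629966735839844, 67.83033752441406), 23.267688751220703) 323 346 154 236 202.7810945834596
(160, 197) 1060 [426.4 132.8 182.3] ((430.3486633300781, 137.2904052734375), (28.008451461791992, 82.3177490234375), 24.668933868408203) 313 345 153 243 186.78179589122993
(60, 76) 515 [454.1 140.6  68. ] ((447.6114501953125, 141.05105590820312), (34.24452590942383, 50.54839324951172), 64.51557159423828) 319 359 166 206 68.12708353041785
```

```bash
cat >> h.py <<'E'
def rot(yaw,tilt=0): return R.from_euler('z',yaw)*R.from_euler('x',tilt)
TOOL=R.from_euler('z',np.pi/2)*R.from_euler('x',np.pi)
RY=-0.03; RO=np.array([602.2,14,0.]); TILT=-np.radians(7)
def rack(p): return RO+R.from_euler('z',RY).apply(p)
def tcp(seat_rack,yaw=RY,tilt=TILT,off=(0,-4,51)):
    "TCP pose for the gripped hanger with its seat at a rack point"
    r=rot(yaw,tilt); return rack(seat_rack)+r.apply(off),(r*TOOL).as_euler('xyz')
E
python3 - <<'E'
from h import *
y=np.radians(23.7); o=(rot(y)*TOOL).as_euler('xyz'); g=[439.2,127.4]
arm.reach([*g,300],o); arm.movel([*g,196],rate=120)
s=arm.state();print(s["time_s"],s["position"],s["contact_force"])
arm.grip(0.0); s=arm.state();print(s["grip_width"],s["grasp_force"],s["contact_force"])
arm.movel([*g,290],rate=120); s=arm.state();print(s["time_s"],s["position"],s["grip_width"],s["contact_force"],s["wrist_torque"])
for q in([-95,-60,239],[0,-60,239]):
    p,o=tcp(q); print(p,o,arm.inverse_kinematics(p,o))
E
```

```text
4.15 [439.88115279 127.61595754 196.84584614] [-0.26572203 -0.58140544  0.2175719 ]
0.12500652541200286 59.23312783241272 [0.40765083 0.30385339 1.85052908]
5.75 [438.45095818 127.14493961 288.9978905 ] 0.13346199156302532 [ 0.15785368  1.08881273 -4.57276654] [-0.00539818  0.01932022 -0.01629917]
[505.51036124 -40.87928784 290.10733111] [3.14159265 0.12217305 1.54079633] [-0.59403687  0.14642298  0.58855836  1.87747626  0.04495926  1.14737168
 -0.05882029]
[600.46761444 -43.72886036 290.10733111] [3.14159265 0.12217305 1.54079633] [-0.5323901   0.33886855  0.62507988  1.67179927 -0.0794222   1.18819392
  0.0643023 ]
```

Run:
```python
from h import *
p,o=tcp([-95,-60,239]); arm.movel([475,127,291],rate=200); arm.reach(p,o)
s=arm.state();print(s["time_s"],s["position"],p,s["contact_force"],s["grip_width"])
c=capture("top");save(c,"t2");T=cloud(c);
c2=capture("scene");save(c2,"s2")
k=np.zeros((480,640),bool);k[100:300,230:420]=1
k&=(T[...,0]>470)&(T[...,0]<545)&(abs(T[...,1]+45)<70)&(T[...,2]>60)
print(k.sum())
a=np.hstack([c["image"][120:280,200:420],c2["image"][170:330,270:430]]);cv2.imwrite("pics/m2.png",cv2.resize(a,None,fx=2,fy=2,interpolation=cv2.INTER_CUBIC)[...,::-1])
```

```text
6.7833 [504.94397221 -40.78753311 289.84034612] [505.51036124 -40.87928784 290.10733111] [ 0.21029842  1.55021038 -4.09838456] 0.12955646130603035
3079
```

View pics/m2.png

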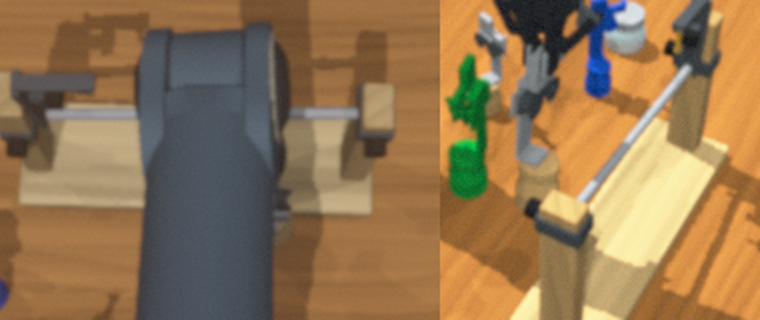

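The picture shows the hanger held in front of the rack, just inside the near post, with its mouth facing the bar. I go in now and lower it by feel.

```bash
cat > lower.py <<'E'
from h import *
def rd(n=4):
    f=[]
    for _ in range(n): arm.dwell(0.02); f.append(arm.state()["contact_force"])
    return np.mean(f,0)
p,o=tcp([0,-60,239])
for x in(-45,0):
    arm.movel(tcp([x,-60,239])[0],rate=90); f=rd(); print(x,f.round(2))
    if abs(f[0])>5: raise SystemExit("bump")
f0=rd(8); z=239; log=[]
while z>190:
    z-=1.5 if z>214 else 0.8
    arm.movel(p+[0,0,z-239],rate=25 if z>214 else 12); f=rd(2); log.append((round(z,1),f.round(1).tolist()))
    if f[2]-f0[2]>1.8:
        f=rd(4); 
        if f[2]-f0[2]>1.8: break
arm.dwell(0.3)
s=arm.state();print(f0.round(2),log[-6:],z,rd().round(2),s["time_s"],s["position"],s["wrist_torque"],s["grip_width"])
c=capture("scene");save(c,"s3");a=c["image"][150:330,260:440];cv2.imwrite("pics/s3c.png",cv2.resize(a,None,fx=3,fy=3,interpolation=cv2.INTER_CUBIC)[...,::-1])
E
python3 lower.py
```

```text
-45 [-0.07  0.19 -3.59]
0 [-0.    0.15 -3.78]
[-0.24  0.11 -3.98] [(207.1, [-0.1, -0.2, -3.9]), (206.3, [0.4, 0.4, -3.2]), (205.5, [0.6, 0.6, -3.2]), (204.7, [0.2, 0.1, -3.6]), (203.9, [0.1, -0.1, -2.1]), (203.1, [1.1, 0.1, -0.6])] 203.09999999999985 [2.07 0.06 0.48] 17.4667 [600.8620191  -43.72058234 254.46825514] [ 0.16775568 -0.56051089  0.0282637 ] 0.129268683933486
```

View pics/s3c.png

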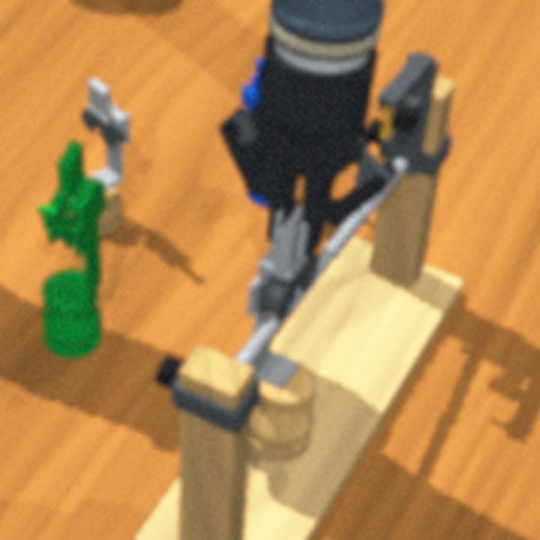

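The hanger is hooked on the bar and contact is felt (about 4.5 N). There is a slight side force, so I shift 1 mm to centre it in the grooves, then let go.

Run:
```python
from h import *
def rd(n=4):
    f=[]
    for _ in range(n): arm.dwell(0.02); f.append(arm.state()["contact_force"])
    return np.mean(f,0)
s=arm.state();p=tcp([0,-60,203.1])[0]
arm.movel(p+[1,0,0],rate=10);f=rd();print(f)
if abs(f[0])>1.2: arm.movel(p+[2,0,0],rate=10);print(rd())
arm.dwell(.1);arm.grip(0.55); print(arm.state()["time_s"],rd())
arm.dwell(1.0)
c=capture("scene");save(c,"s4");np.save("s4.npy",cloud(c));a=c["image"][150:330,260:440];cv2.imwrite("pics/s4c.png",cv2.resize(a,None,fx=3,fy=3,interpolation=cv2.INTER_CUBIC)[...,::-1])
```

```text
[ 1.14747483 -0.05129626  0.07924986]
18.4333 [0.1024034  0.07138877 0.13393795]
```

View pics/s4c.png

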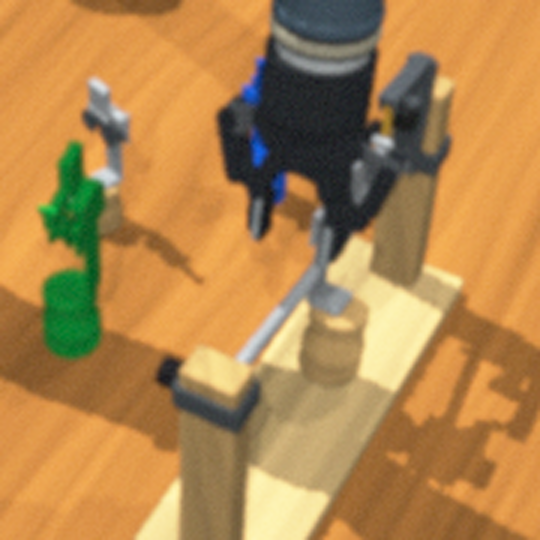

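The hanger has rolled off down the rail and is clear of the fingers. I raise the tool, close the fingers and check where it stands.

Run:
```python
from h import *
p,o=tcp([0,-60,203.1]); arm.movel(p+[1,-10,60],rate=150); arm.grip(0.0)
s=arm.state();c=capture("wrist");save(c,"w5");W=cloud(c,s);np.save("w5.npy",W);print(s["time_s"],s["position"])
# rack frame points of hanger above the bar
Q=R.from_euler('z',-RY).apply((W-RO).reshape(-1,3)).reshape(W.shape)
z=Q[...,2]+np.tan(np.radians(7))*Q[...,1]-196.5   # height off bar axis
m=(abs(Q[...,0])<10)&(Q[...,1]<62)&(Q[...,1]>-20)&(z>70)&(z<90)
P=Q[m];print(m.sum(),cv2.minAreaRect(P[:,:2].astype(np.float32)),np.median(P,0))
```

```text
20.6167 [601.43653697 -53.69802586 314.02707   ]
1674 ((3.6580357551574707, 41.580841064453125), (25.15711212158203, 11.871180534362793), 88.99494171142578) [  3.51752049  41.91726365 269.66630438]
```

View pics/w5.png

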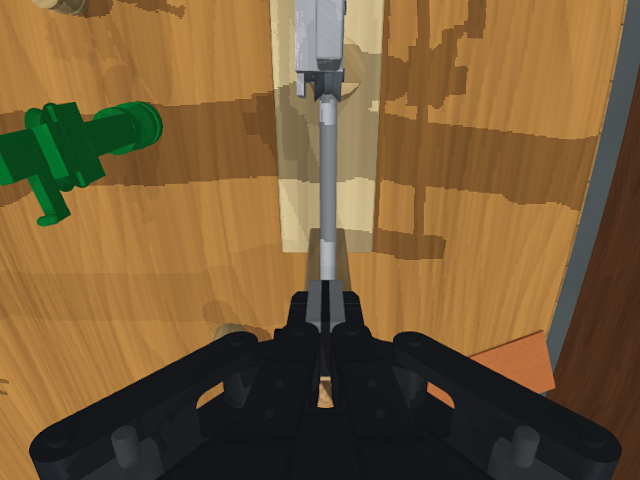

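The wrist picture shows the hanger's tab rear at (328,65) on the bar, and computed seat y is about 39 mm, so it hangs at the catch. Next is the push with closed fingers.

```bash
cat > push.py <<'E'
from h import *
def rd(n=2):
    f=[]
    for _ in range(n): arm.dwell(0.02); f.append(arm.state()["contact_force"])
    return np.mean(f,0)
def P(y,g=0,h=55): return tcp([2.5,y,196.6-np.tan(np.radians(7))*y],off=(0,-31-g,h))[0]
print("cam",np.array(capture("wrist")["tool_from_camera"])[:3,3])
arm.movel(P(38,18,100),rate=150); arm.movel(P(38,18),rate=80)
f0=rd(8);print(f0.round(2),arm.state()["position"],P(38,18))
y=30-6; arm.movel(P(y),rate=60); log=[]; ok=False
while y<76:
    y+=1.0; arm.movel(P(y),rate=22); f=rd()-f0; log.append((y,round(-f[1],1)))
    if f[1]<-11 or (y>64 and f[1]<-4.5): break
print(log,f.round(2),arm.state()["time_s"])
E
python3 push.py
```

```text
cam [  74.72521511    0.48181083 -141.93280597]
[-0.04  0.01  0.26] [605.01516414  10.08022351 253.13579707] [604.58093435   9.99483295 252.49582285]
[(25.0, np.float64(0.2)), (26.0, np.float64(0.3)), (27.0, np.float64(-0.1)), (28.0, np.float64(-0.1)), (29.0, np.float64(0.2)), (30.0, np.float64(0.5)), (31.0, np.float64(0.0)), (32.0, np.float64(-0.1)), (33.0, np.float64(-0.6)), (34.0, np.float64(0.1)), (35.0, np.float64(0.0)), (36.0, np.float64(0.4)), (37.0, np.float64(0.3)), (38.0, np.float64(0.4)), (39.0, np.float64(-0.3)), (40.0, np.float64(0.8)), (41.0, np.float64(2.1)), (42.0, np.float64(2.0)), (43.0, np.float64(1.8)), (44.0, np.float64(3.1)), (45.0, np.float64(3.0)), (46.0, np.float64(3.8)), (47.0, np.float64(2.6)), (48.0, np.float64(3.2)), (49.0, np.float64(4.8)), (50.0, np.float64(3.4)), (51.0, np.float64(4.2)), (52.0, np.float64(4.7)), (53.0, np.float64(4.0)), (54.0, np.float64(4.2)), (55.0, np.float64(4.0)), (56.0, np.float64(4.8)), (57.0, np.float64(3.7)), (58.0, np.float64(3.6)), (59.0, np.float64(2.9)), (60.0, np.float64(-0.3)), (61.0, np.float64(-0.1)), (62.0, np.float64(-0.1)), (63.0, np.float64(-0.5)), (64.0, np.float64(-0.4)), (65.0, np.float64(0.4)), (66.0, np.float64(0.4)), (67.0, np.float64(0.3)), (68.0, np.float64(0.3)), (69.0, np.float64(-0.2)), (70.0, np.float64(0.3)), (71.0, np.float64(-0.4)), (72.0, np.float64(1.3)), (73.0, np.float64(3.3)), (74.0, np.float64(4.8))] [-0.05 -4.85  0.44] 36.6
```

The catch took 3–5 N and let go at about 59. The stop was felt at 72–74. I withdraw and check.

Run:
```python
from h import *
def P(y,g=0,h=55): return tcp([2.5,y,196.6-np.tan(np.radians(7))*y],off=(0,-31-g,h))[0]
arm.movel(P(74,30),rate=60); arm.movel(P(0,60,120),rate=150);arm.dwell(.3)
s=arm.state();c=capture("wrist");save(c,"w6");W=cloud(c,s)
Q=R.from_euler('z',-RY).apply((W-RO).reshape(-1,3)).reshape(W.shape)
z=Q[...,2]+np.tan(np.radians(7))*Q[...,1]-196.5
m=(abs(Q[...,0])<12)&(Q[...,1]<110)&(Q[...,1]>20)&(z>76)&(z<90)
p=Q[m];r=cv2.minAreaRect(p[:,:2].astype(np.float32));print(s["time_s"],m.sum(),r,"seat y~",np.percentile(p[:,1],1)+19.85-9.87)
c=capture("scene");a=c["image"][150:330,260:440];cv2.imwrite("pics/s6c.png",cv2.resize(a,None,fx=3,fy=3,interpolation=cv2.INTER_CUBIC)[...,::-1])
```

```text
Traceback (most recent call last):
IndexError: index -1 is out of bounds for axis 0 with size 0
```

Run:
```python
from h import *
print(arm.state()["time_s"])
arm.movel(arm.state()["position"]+[0,40,30],rate=150)
s=arm.state();
for n in("wrist","scene"):
    c=capture(n);W=cloud(c,s)
    Q=R.from_euler('z',-RY).apply((W-RO).reshape(-1,3)).reshape(W.shape)
    z=Q[...,2]+np.tan(np.radians(7))*Q[...,1]-196.5
    m=(abs(Q[...,0])<12)&(Q[...,1]<93)&(Q[...,1]>20)&(z>72)&(z<90)
    p=Q[m];print(s["time_s"],n,m.sum(),len(p) and (np.percentile(p,[1,50,99],axis=0).round(1).tolist(),"seat y",np.percentile(p[:,1],1)+10))
a=c["image"][150:330,260:440];cv2.imwrite("pics/s6c.png",cv2.resize(a,None,fx=3,fy=3,interpolation=cv2.INTER_CUBIC)[...,::-1])
```

```text
38.5667
39.05 wrist 1305 ([[-0.6, 61.0, 262.5], [4.9, 77.1, 265.4], [10.6, 92.7, 268.1]], 'seat y', np.float64(70.99403224083997))
39.05 scene 58 ([[-1.6, 58.8, 260.5], [4.7, 74.1, 265.0], [10.7, 90.1, 269.4]], 'seat y', np.float64(68.76822718634875))
```

View pics/s6c.png

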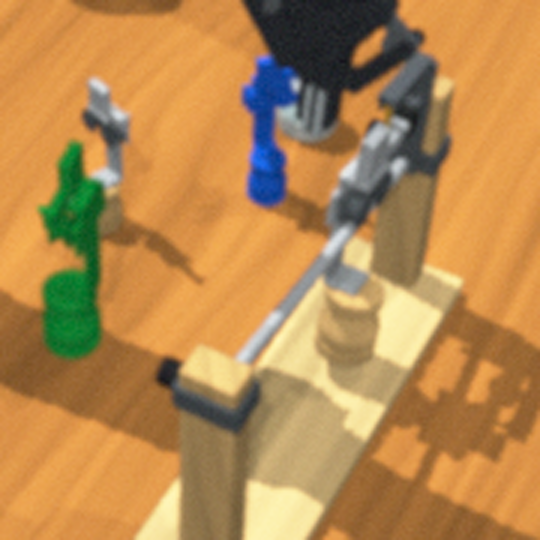

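The picture shows the hanger hanging at the low end near crop (360,180), with its nose under the bracket at the stop and the tool clear. Seat y is about 69–71 mm. I hand it in.

```bash
python3 -c "
from h import *
print(arm.sign_off())"
```

```text
the job is handed in; nothing more can be done
None
```

I pushed the hanger through the catch to the stop, left it hanging there untouched (seat y about 69–71 mm by camera), and handed the job in at about 39 s; no verdict came back.

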